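Throw away the empty label cores

TASK

Clear the two empty cardboard label cores (the bare brown tubes, one short and one tall) off the worktop into the small round grey waste bin. Leave the white roll that still has labels on it where it is.

Things in the scene. Friction and masses are not known exactly. Their poses are not given: they have to be found in the camera images.
- short_core_center (a point): Centre of the short empty core, a plain brown cardboard tube standing upright on the worktop: outside diameter 48 mm, bore 40 mm, 30 mm tall. The point lies on the tube's axis, half-way up (15 mm above its underside); z is the tube's axis. Loose, about 30 g, stiff. Every other thing on the worktop leaves at least 25 mm free round it; the neighbouring roll and a screw-lid tin are at most 52 mm tall.
- tall_core_center (a point): Centre of the tall empty core, the same tube but 50 mm tall (outside diameter 48 mm, bore 40 mm), standing upright. The point lies on the tube's axis, half-way up (25 mm above its underside); z is the tube's axis. Loose, about 30 g, stiff. At least 25 mm free all round it, as for the short core.
- waste_bin: Small round open grey-painted metal bench bin with a dark rim, standing still (it does not move): 100 mm high, 176 mm across over the rim, slightly tapered to 144 mm at the foot, wall 3 mm, mouth 164 mm wide, inner floor 4 mm above the worktop. Origin at the centre of its underside, on the worktop; z up.
- label_roll: Roll of white labels, to be left alone: a flat white ring 83 mm in diameter and 30 mm tall with a brown core in its middle, lying flat on the worktop. Loose. Origin at the centre of its underside; z up.

How it is judged:
By the outcome, as a careful person would: the job done as asked, in the order asked, and still so for the second after the job is handed in, with the robot touching nothing.
It also fails if it takes over 58 s, if anything falls off the work surface, if the arm or the gripper's body presses on something with over 40 N, if the wrist force passes 120 N, or if a joint passes its speed limit or range.

ROBOT

A 6-joint arm with a two-finger parallel gripper is mounted at the origin on a cart in front of the work surface, level with it; the furniture and walls round the work are solid. World frame = base frame: x ahead of the robot, y to its left, z up, the work surface at z = 0. Lengths are in mm, angles in rad, forces in N, time in s.
With the tool pointing down it reaches from about 375 to 900 mm from the base axis. Payload 3.1 kg.
Tool frame: the origin (TCP) lies at the very end of the fingers, on their centre line; the grasp point (between the pads) lies behind it (tcp_to_grasp is the z of the grasp point in the tool frame, in mm); z points along the fingers, y is the line along which they close (so a half turn about z gives the same grasp; the last joint's range is limited). The gripper opens to 87 mm and grips with 3 to 60 N. Pads are 19 mm wide; open, the fingers measure 117 mm over their backs; the gripper's body (75 mm by 190 mm) begins 51 mm behind the grasp point.
Start: joints at [-1.363, 0.527, 1.433, -0, 1.181, -0.178], TCP at [235.208, -579.028, 222.548] pointing down, gripper open.
Joint ranges: [-3.08, 3.08], [-0.75, 2.2], [0.22, 2.44], [-1.43, 4.57], [0, 2.65], [-2.85, 2.85]. Speed limits (rad/s): [2.79, 2.79, 3.14, 3.14, 3.14, 3.14].

INTERFACE

Orientations are given as [roll, pitch, yaw] about the fixed x, y, z axes, in that order (R = Rz(yaw) Ry(pitch) Rx(roll)).
In Python, from rig import * gives the robot as it stands. The module is installed in compiled form; this text tells all that it offers.
- The arm moves only by the tool step_arm, never from a script. Its argument "moves" is a list of rows, each an object with "fingers": the closure, from 0 (fully open) to 1 (shut); "dp": the shift along the tool's x, y, z in mm, a list of three; "spin": the turn about the tool's z in rad. In form: [{"fingers": fingers, "dp": [x, y, z], "spin": spin}, ...]. A call has 1 to 5 rows; each row is the pose to reach, as a shift and turn from the pose commanded when the call began, along the tool's axes at that moment; what a row does not reach only later rows make up. A row lasts 1/12 s, in which the tool goes at most 41.7 mm and 7.16 degrees, less where a joint would pass 70% of its speed; a pose out of reach is approached as far as the arm can. A call with a gripper value outside its range is refused whole. The fingers move at their own pace and stop on an object; "newtons" is the grip in N (left out, the last holds). Time passes only in rows, so rows that repeat a pose let the fingers close. It gives the time, the measured TCP pose, the force, the opening and the grip force at its end, in the units of the state.
- observe(): the state, without advancing time (a new reading comes with each control period).
- get_image(name): name is "scene" or "top" or "wrist"; returns a dict with "color" (384x512x3 uint8, blue, green, red), "vertical_fov" (degrees; the focal length in pixels is half the picture's height over the tangent of half this angle, whatever the lens; pixels are square), "cx", "cy" (the principal point, pixels), "R" (3x3) and "t" (3): a world point X has camera coordinates R X + t. Camera axes: x right, y down, z forward; pixel columns grow to the right and rows downward; lengths in mm; the calibration is good to about 2 mm. A picture is of the moment at which its call begins. There is no depth.
- job_done(): hands the job in; it is judged then, once.
The state is a dict: "t": time; "joints": joint angles; "joint_velocities": joint speeds; "joint_torque": joint torques, N m; "eef_pos": TCP position; "tool_rot": TCP orientation; "ft_force": force on the tool from outside, world axes, zero at the start; "ft_torque": the same for the moment, N m; "grip_width": finger opening in mm; "grasp_force": force on a finger pad.
Only numpy, scipy, OpenCV 4.12 (cv2) and the standard library are available. Lean on these libraries where they do the work, as an engineer would, in place of code of your own. Each camera call takes 0.05 s, during which the arm holds its last target. There are 200 camera calls.

## Working session

There is one attempt and no reset: what is moved stays moved. The work goes in short steps, Python scripts to look and compute and a tool call to move; the robot and the scene stay as the last step left them, time stands still between calls to the robot, and variables do not carry over. Pictures are saved under pics/ and viewed, at most 10 in all, crops included, and the job is handed in when it is done.

Besides the shell and the picture viewer there is one more tool, called as a command line: name --argument value ..., lists and objects as JSON in quotes. step_arm: Moves the arm, as the interface text tells. Its arguments: {"type":"object","properties":{"moves":{"type":"array"},"newtons":{"type":"number"}},"required":["moves"]}

```bash
mkdir -p pics; python3 - <<'E'
from rig import *
import cv2
s=observe();print(s)
for n in("scene","top"):
    g=get_image(n);cv2.imwrite(f"pics/{n}0.png",g["color"]);print(n,g["vertical_fov"],g["cx"],g["cy"],g["R"],g["t"])
E
```

```text
{'t': 0.0, 'joints': array([-1.36348076e+00,  5.28458479e-01,  1.43391284e+00, -2.33138893e-05,
        1.18134415e+00, -1.78485765e-01]), 'joint_velocities': array([-0.0007319 , -0.00036069, -0.00204067, -0.00047445, -0.00042987,
       -0.00041248]), 'joint_torque': array([ 9.01860421e-04, -4.40040350e+01, -1.76589060e+01,  6.33337093e-02,
        5.82813146e-02, -1.78158416e-04]), 'eef_pos': array([ 235.06630951, -578.32815722,  221.57297791]), 'tool_rot': array([-3.13949973e+00, -3.55677523e-04,  3.85809833e-01]), 'ft_force': array([-0.52307969, -0.69882868, -0.05095194]), 'ft_torque': array([ 0.00879513, -0.03464865,  0.04477702]), 'grasp_force': 0.0, 'grip_width': 86.91368071628351}
scene 54.60700001262437 257.5731615553924 191.72129995859623 [[-0.86318889 -0.50480346 -0.00885453]
 [-0.35464005  0.61871314 -0.70101675]
 [ 0.3593541  -0.60196971 -0.71308983]] [481.84022048 183.01497463 725.74365597]
top 46.382765639672 257.11866309898386 196.37783297112 [[ 0.01302141 -0.99984307  0.0120115 ]
 [-0.99437749 -0.01421086 -0.10493547]
 [ 0.10508969 -0.01057756 -0.99440649]] [ 40.31815569 519.6676117  998.81890171]
```

View pics/top0.png

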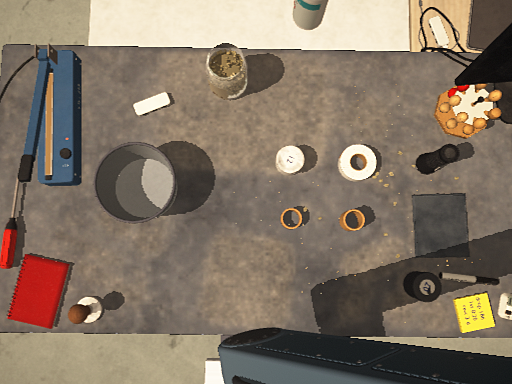

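View pics/scene0.png

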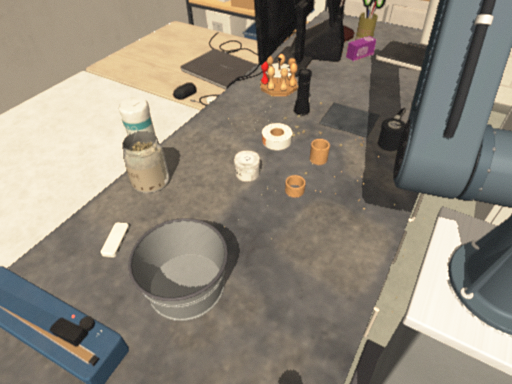

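Top view: the short core is at about (291,218), the tall core at (352,219), the bin at (136,183), the roll at (357,162) and the tin at (290,159). Next I'll fit the silhouettes in both views.

```bash
cat > h.py <<'E'
import numpy as np, cv2
from scipy.optimize import least_squares
def proj(g,X):
    f=len(g["color"])/2/np.tan(np.radians(g["vertical_fov"])/2)
    c=np.asarray(X)@g["R"].T+g["t"]; return f*c[:,:2]/c[:,2:]+[g["cx"],g["cy"]]
a=np.linspace(0,2*np.pi,60)
def cyl(x,y,zs,r): return np.array([[x+r*np.cos(t),y+r*np.sin(t),z] for z in zs for t in a])
def box(p): return np.r_[p.min(0),p.max(0)]
def maskbox(g,uv,r=16):
    h=cv2.cvtColor(g["color"],cv2.COLOR_BGR2HSV)
    m=cv2.inRange(h,(4,110,50),(20,255,255)); k=np.zeros_like(m); cv2.circle(k,uv,r,255,-1); m&=k
    v,u=np.nonzero(m); return np.array([u.min()-.5,v.min()-.5,u.max()+.5,v.max()+.5])
def fit(views,zs,r,x0,boxes):
    q=least_squares(lambda p:np.concatenate([box(proj(g,cyl(*p,zs,r)))-b for g,b in zip(views,boxes)]),x0)
    return q.x,q.fun
E
python3 - <<'E'
from rig import *
from h import *
np.set_printoptions(precision=1,suppress=True)
T,S=get_image("top"),get_image("scene")
for n,h,ut,us,r in(("short",30,(291,218),(295,186),16),("tall",50,(352,219),(320,152),17)):
    bt,bs=maskbox(T,ut,r),maskbox(S,us,r);print(n,bt,bs)
    for v,b in(([T,S],[bt,bs]),([T],[bt]),([S],[bs])): print(*fit(v,[0,h],24,[600,0],b))
# bin rim box by eye
bt=[95.5,142.5,176.5,223];bs=[131.5,220.5,229,293]
print("bin",*fit([T],[100],88,[600,300],[bt]))
for n,u,h in(("tin",(290,159),50),("roll",(357,162),30)):
    q=least_squares(lambda p:(proj(T,[[*p,h]])-u)[0],[600,0]).x;print(n,q)
E
```

```text
short [279.5 207.5 304.5 228.5] [284.5 174.5 304.5 197.5]
[471.9 -32.5] [ 1.1 -0.6 -2.  -0.1  0.3 -0.2  0.8 -0.5]
[471.  -33.5] [ 1.5 -0.3 -1.5  0.3]
[472.5 -30.7] [-0.3  0.2  0.3 -0.2]
tall [338.5 208.5 364.5 230.5] [309.5 138.5 329.5 164.5]
[ 468.7 -168.7] [ 0.2 -0.1  0.   0.  -0.3  0.   0.2  0.4]
[ 468.6 -168.5] [ 0.1 -0.1 -0.1  0.1]
[ 469.1 -169.7] [-0.2 -0.2  0.2  0.2]
bin [537.7 305.9] [-1.  -0.8  1.   0.7]
tin [602.6 -25.5]
roll [ 601.8 -182. ]
```

```bash
cat >> h.py <<'E'
def delta(s,x,y,z):
    from scipy.spatial.transform import Rotation as Ro
    R=Ro.from_euler("xyz",s["tool_rot"]).as_matrix()
    return np.round(R.T@(np.array([x,y,z])-s["eef_pos"]),1)
E
python3 -c "
import rig;from h import *
print([n for n in dir(rig) if n[0]!='_'],getattr(rig,'tcp_to_grasp',None));print(delta(rig.observe(),472,-31.5,150))"
```

```text
['IKError', 'get_image', 'job_done', 'observe', 'tcp_to_grasp'] -18.700000000000003
[ 425.3 -417.7   72.6]
```

step_arm --moves '[{"fingers": 0.2, "dp": [140, -138, 0], "spin": 0}, {"fingers": 0.2, "dp": [140, -138, 0], "spin": 0}, {"fingers": 0.2, "dp": [140, -138, 0], "spin": 0}, {"fingers": 0.2, "dp": [140, -138, 0], "spin": 0}, {"fingers": 0.2, "dp": [140, -138, 0], "spin": 0}]' --newtons 15

```text
t: 0.62
eef_pos: [313.3, -394.6, 222.2]
tool_rot: [-3.139, -0.001, 0.386]
ft_force: [-0.4, -0.0, 0.0]
grip_width: 70.5
grasp_force: 0.0
```

step_arm --moves '[{"fingers": 0.2, "dp": [142, -140, 30], "spin": 0}, {"fingers": 0.2, "dp": [142, -140, 30], "spin": 0}, {"fingers": 0.2, "dp": [142, -140, 30], "spin": 0}, {"fingers": 0.2, "dp": [142, -140, 30], "spin": 0}, {"fingers": 0.2, "dp": [142, -140, 30], "spin": 0}]'

```text
t: 1.03
eef_pos: [392.0, -212.6, 192.2]
tool_rot: [-3.141, 0.0, 0.386]
ft_force: [0.1, -0.9, -0.0]
grip_width: 69.7
grasp_force: 0.0
```

step_arm --moves '[{"fingers": 0.2, "dp": [143, -140, 30], "spin": 0}, {"fingers": 0.2, "dp": [143, -140, 30], "spin": 0}, {"fingers": 0.2, "dp": [143, -140, 30], "spin": 0}, {"fingers": 0.2, "dp": [143, -140, 30], "spin": 0}, {"fingers": 0.2, "dp": [143, -140, 30], "spin": 0}]'

```text
t: 1.45
eef_pos: [472.2, -29.3, 162.3]
tool_rot: [-3.141, -0.0, 0.387]
ft_force: [0.9, 0.4, 0.6]
grip_width: 69.9
grasp_force: 0.0
```

step_arm --moves '[{"fingers": 0.2, "dp": [0, 0, 40], "spin": 0}, {"fingers": 0.2, "dp": [0, 0, 40], "spin": 0}, {"fingers": 0.2, "dp": [0, 0, 40], "spin": 0}]'

```text
t: 1.7
eef_pos: [469.8, -30.9, 120.9]
tool_rot: [-3.138, 0.005, 0.387]
ft_force: [1.1, 0.5, 0.2]
grip_width: 69.6
grasp_force: 0.0
```

```bash
python3 - <<'E'
from rig import *
from h import *
s=observe();print(s["eef_pos"],delta(s,472,-31.5,5))
g=get_image("wrist");cv2.imwrite("pics/w1.png",g["color"])
print(proj(g,[[472,-31.5,30],[472,-31.5,0],s["eef_pos"]]),proj(g,cyl(472,-31.5,[30],24))[::15])
E
```

```text
[469.78721949 -30.87094921 120.86340156] [  2.4   1.9 115.8]
[[258.06529178 190.15424439]
 [258.02832349 181.11155332]
 [255.72250562 238.69289362]] [[269.15322731 164.16624583]
 [231.1139301  180.36547857]
 [248.87937918 215.44536932]
 [285.08832993 198.41979561]]
```

View pics/w1.png

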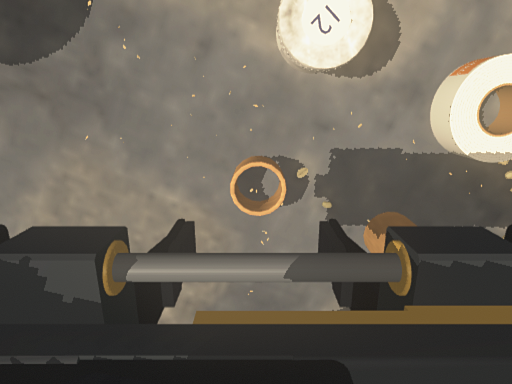

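The wrist view shows the short core's rim centred at about (258,188), against a predicted (258,190), so it's aligned. Descending.

step_arm --moves '[{"fingers": 0.2, "dp": [1, 0, 40], "spin": 0}, {"fingers": 0.2, "dp": [1, 0, 75], "spin": 0}, {"fingers": 0.2, "dp": [1, 0, 100], "spin": 0}, {"fingers": 0.2, "dp": [1, 0, 115], "spin": 0}, {"fingers": 0.2, "dp": [1, 0, 115], "spin": 0}]'

```text
t: 2.17
eef_pos: [472.4, -32.9, 7.2]
tool_rot: [-3.141, 0.001, 0.383]
ft_force: [0.3, -0.7, 0.0]
grip_width: 69.8
grasp_force: 0.0
```

step_arm --moves '[{"fingers": 0.6, "dp": [0, 0, 0], "spin": 0}, {"fingers": 0.6, "dp": [0, 0, 0], "spin": 0}, {"fingers": 0.6, "dp": [0, 0, 0], "spin": 0}, {"fingers": 0.6, "dp": [0, 0, 0], "spin": 0}, {"fingers": 0.6, "dp": [0, 0, 0], "spin": 0}]' --newtons 15

```text
t: 2.58
eef_pos: [473.6, -31.9, 9.0]
tool_rot: [3.14, -0.002, 0.386]
ft_force: [-0.5, -1.4, 7.5]
grip_width: 47.6
grasp_force: 15.0
```

step_arm --moves '[{"fingers": 0.6, "dp": [0, 0, -40], "spin": 0}, {"fingers": 0.6, "dp": [0, 0, -80], "spin": 0}, {"fingers": 0.6, "dp": [0, 0, -120], "spin": 0}, {"fingers": 0.6, "dp": [0, 0, -160], "spin": 0}, {"fingers": 0.6, "dp": [0, 0, -160], "spin": 0}]'

```text
t: 3.0
eef_pos: [477.2, -32.5, 174.6]
tool_rot: [3.132, -0.012, 0.386]
ft_force: [0.6, -0.1, 0.1]
grip_width: 47.9
grasp_force: 15.0
```

```bash
python3 - <<'E'
from rig import *
from h import *
s=observe();print(s["eef_pos"],s["grip_width"],s["grasp_force"],delta(s,538,306,165))
E
```

```text
[477.22292657 -32.50370666 174.59343506] 47.895102154764245 14.999824301339686 [ 183.7 -290.7    9. ]
```

step_arm --moves '[{"fingers": 0.6, "dp": [20, -31, 0], "spin": 0}, {"fingers": 0.6, "dp": [40, -62, 0], "spin": 0}, {"fingers": 0.6, "dp": [60, -92, 0], "spin": 0}, {"fingers": 0.6, "dp": [80, -123, 0], "spin": 0}, {"fingers": 0.6, "dp": [100, -154, 0], "spin": 0}]'

```text
t: 3.42
eef_pos: [507.0, 150.5, 167.6]
tool_rot: [3.141, -0.0, 0.386]
ft_force: [1.3, -1.1, 0.2]
grip_width: 48.3
grasp_force: 15.0
```

step_arm --moves '[{"fingers": 0.6, "dp": [20, -31, 0], "spin": 0}, {"fingers": 0.6, "dp": [40, -62, 0], "spin": 0}, {"fingers": 0.6, "dp": [60, -92, 0], "spin": 0}, {"fingers": 0.6, "dp": [80, -123, 0], "spin": 0}, {"fingers": 0.6, "dp": [87, -134, 0], "spin": 0}]'

```text
t: 3.83
eef_pos: [537.9, 310.6, 167.6]
tool_rot: [-3.14, -0.003, 0.389]
ft_force: [0.4, 0.7, 0.4]
grip_width: 47.9
grasp_force: 15.0
```

step_arm --moves '[{"fingers": 0.6, "dp": [0, 0, 0], "spin": 0}, {"fingers": 0.6, "dp": [0, 0, 0], "spin": 0}]'

```text
t: 4.0
eef_pos: [536.6, 305.8, 167.0]
tool_rot: [3.141, 0.002, 0.388]
ft_force: [-0.1, -0.7, -0.2]
grip_width: 48.4
grasp_force: 15.0
```

```bash
python3 - <<'E'
from rig import *
from h import *
s=observe();print(s["eef_pos"],s["grip_width"],delta(s,538,306,165))
a=get_image("scene")["color"];b=get_image("wrist")["color"]
cv2.imwrite("pics/b1.png",cv2.hconcat([cv2.resize(a,(400,300)),cv2.resize(b,(400,300))]))
E
```

```text
[536.59964356 305.82836794 167.03278051] 48.37444848900607 [1.4 0.4 2. ]
```

View pics/b1.png

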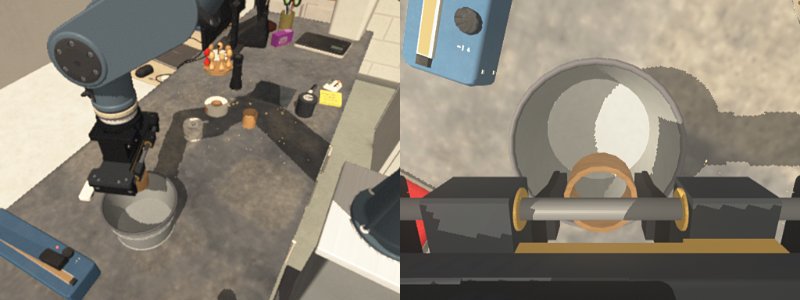

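The short core is held in the fingers above the bin's mouth in both views. I'll lower it into the bin and release it.

step_arm --moves '[{"fingers": 0.6, "dp": [0, 0, 35], "spin": 0}, {"fingers": 0.6, "dp": [0, 0, 70], "spin": 0}, {"fingers": 0.6, "dp": [0, 0, 95], "spin": 0}, {"fingers": 0.6, "dp": [0, 0, 105], "spin": 0}, {"fingers": 0.6, "dp": [0, 0, 105], "spin": 0}]'

```text
t: 4.52
eef_pos: [535.5, 303.4, 60.0]
tool_rot: [-3.141, 0.007, 0.384]
ft_force: [0.1, -0.8, 0.1]
grip_width: 48.4
grasp_force: 15.0
```

step_arm --moves '[{"fingers": 0.6, "dp": [0, 0, 0], "spin": 0}, {"fingers": 0.2, "dp": [0, 0, 0], "spin": 0}, {"fingers": 0.2, "dp": [0, 0, 0], "spin": 0}, {"fingers": 0.2, "dp": [0, 0, 0], "spin": 0}, {"fingers": 0.2, "dp": [0, 0, 0], "spin": 0}]'

```text
t: 4.93
eef_pos: [538.3, 306.1, 63.9]
tool_rot: [3.141, -0.003, 0.386]
ft_force: [-0.3, -0.3, 0.7]
grip_width: 65.7
grasp_force: 0.0
```

step_arm --moves '[{"fingers": 0.2, "dp": [0, 0, -40], "spin": 0}, {"fingers": 0.2, "dp": [0, 0, -80], "spin": 0}, {"fingers": 0.2, "dp": [0, 0, -110], "spin": 0}, {"fingers": 0.2, "dp": [0, 0, -110], "spin": 0}]'

```text
t: 5.27
eef_pos: [542.1, 307.7, 180.3]
tool_rot: [3.141, -0.015, 0.386]
ft_force: [1.4, 0.2, 0.4]
grip_width: 69.3
grasp_force: 0.0
```

```bash
python3 - <<'E'
from rig import *
from h import *
s=observe();print(s["eef_pos"],s["grip_width"],delta(s,468.7,-169,130))
a=get_image("scene")["color"];b=get_image("wrist")["color"]
cv2.imwrite("pics/b2.png",cv2.hconcat([cv2.resize(a,(400,300)),cv2.resize(b,(400,300))]))
E
```

```text
[542.06805054 307.71954255 180.27231789] 69.30767921159729 [-248.3  413.9   46.8]
```

View pics/b2.png

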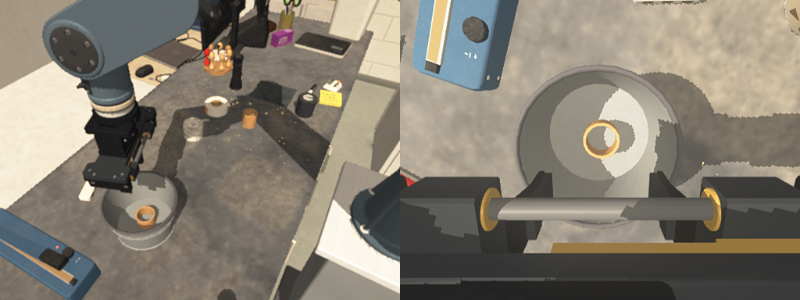

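The short core is upright on the bin floor, at about (602,140) in the wrist half. Now the tall core.

step_arm --moves '[{"fingers": 0.2, "dp": [-20, 34, 0], "spin": 0}, {"fingers": 0.2, "dp": [-40, 69, 0], "spin": 0}, {"fingers": 0.2, "dp": [-60, 103, 0], "spin": 0}, {"fingers": 0.2, "dp": [-81, 138, 0], "spin": 0}, {"fingers": 0.2, "dp": [-100, 171, 0], "spin": 0}]'

```text
t: 5.78
eef_pos: [506.9, 108.1, 171.1]
tool_rot: [-3.14, 0.004, 0.387]
ft_force: [0.5, -0.4, -0.5]
grip_width: 70.1
grasp_force: 0.0
```

step_arm --moves '[{"fingers": 0.2, "dp": [-20, 34, 0], "spin": 0}, {"fingers": 0.2, "dp": [-40, 69, 0], "spin": 0}, {"fingers": 0.2, "dp": [-60, 103, 0], "spin": 0}, {"fingers": 0.2, "dp": [-81, 138, 0], "spin": 0}, {"fingers": 0.2, "dp": [-100, 171, 0], "spin": 0}]'

```text
t: 6.2
eef_pos: [478.9, -87.8, 171.3]
tool_rot: [-3.139, 0.003, 0.386]
ft_force: [0.5, -1.5, 0.4]
grip_width: 69.7
grasp_force: 0.0
```

step_arm --moves '[{"fingers": 0.2, "dp": [-20, 34, 10], "spin": 0}, {"fingers": 0.2, "dp": [-40, 68, 25], "spin": 0}, {"fingers": 0.2, "dp": [-43, 72, 42], "spin": 0}, {"fingers": 0.2, "dp": [-43, 72, 42], "spin": 0}, {"fingers": 0.2, "dp": [-43, 72, 42], "spin": 0}]'

```text
t: 6.62
eef_pos: [466.2, -168.4, 128.9]
tool_rot: [-3.137, 0.003, 0.384]
ft_force: [0.8, 0.7, 0.4]
grip_width: 69.3
grasp_force: 0.0
```

```bash
python3 - <<'E'
from rig import *
from h import *
s=observe();print(s["eef_pos"],delta(s,468.7,-169,18))
g=get_image("wrist");c=g["color"].copy()
for p in proj(g,cyl(468.7,-169,[50],24))[::6]: cv2.circle(c,tuple(int(round(v)) for v in p),1,(255,0,0),-1)
cv2.imwrite("pics/w2.png",c)
E
```

```text
[ 466.20114878 -168.41453407  128.93465794] [  2.4   2.  110.9]
```

View pics/w2.png

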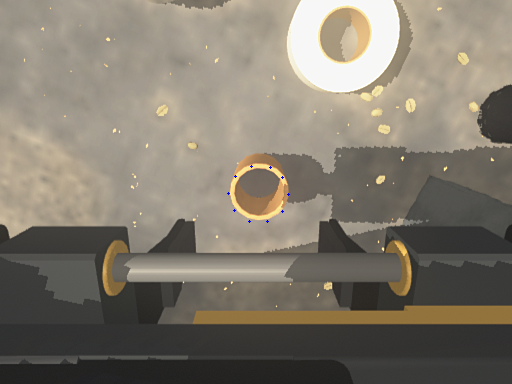

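The tall core's rim is centred at about (259,193) and matches the predicted dots. The fingers straddle it and the roll is well clear, so I'll grasp and lift.

step_arm --moves '[{"fingers": 0.2, "dp": [0, 0, 40], "spin": 0}, {"fingers": 0.2, "dp": [0, 0, 75], "spin": 0}, {"fingers": 0.2, "dp": [0, 0, 100], "spin": 0}, {"fingers": 0.2, "dp": [0, 0, 112], "spin": 0}, {"fingers": 0.2, "dp": [0, 0, 112], "spin": 0}]'

```text
t: 7.08
eef_pos: [467.0, -166.6, 16.8]
tool_rot: [-3.137, 0.003, 0.389]
ft_force: [0.1, 0.2, 0.3]
grip_width: 69.3
grasp_force: 0.0
```

step_arm --moves '[{"fingers": 0.6, "dp": [0, 0, 0], "spin": 0}, {"fingers": 0.6, "dp": [0, 0, 0], "spin": 0}, {"fingers": 0.6, "dp": [0, 0, 0], "spin": 0}, {"fingers": 0.6, "dp": [0, 0, 0], "spin": 0}, {"fingers": 0.6, "dp": [0, 0, 0], "spin": 0}]'

```text
t: 7.5
eef_pos: [468.9, -169.5, 19.8]
tool_rot: [3.14, -0.002, 0.386]
ft_force: [0.5, 1.1, 4.6]
grip_width: 47.8
grasp_force: 15.0
```

step_arm --moves '[{"fingers": 0.6, "dp": [0, 0, -40], "spin": 0}, {"fingers": 0.6, "dp": [0, 0, -80], "spin": 0}, {"fingers": 0.6, "dp": [0, 0, -120], "spin": 0}, {"fingers": 0.6, "dp": [0, 0, -155], "spin": 0}, {"fingers": 0.6, "dp": [0, 0, -155], "spin": 0}]'

```text
t: 7.92
eef_pos: [472.1, -171.6, 180.4]
tool_rot: [3.129, -0.009, 0.386]
ft_force: [0.7, -1.3, 0.9]
grip_width: 47.7
grasp_force: 15.0
```

step_arm --moves '[{"fingers": 0.6, "dp": [20, -34, 0], "spin": 0}, {"fingers": 0.6, "dp": [40, -69, 0], "spin": 0}, {"fingers": 0.6, "dp": [60, -103, 0], "spin": 0}, {"fingers": 0.6, "dp": [81, -138, 0], "spin": 0}, {"fingers": 0.6, "dp": [100, -171, 0], "spin": 0}]'

```text
t: 8.33
eef_pos: [496.1, 28.6, 173.7]
tool_rot: [3.142, -0.0, 0.385]
ft_force: [0.3, -0.2, 0.4]
grip_width: 47.7
grasp_force: 15.0
```

step_arm --moves '[{"fingers": 0.6, "dp": [20, -34, 0], "spin": 0}, {"fingers": 0.6, "dp": [40, -69, 0], "spin": 0}, {"fingers": 0.6, "dp": [60, -103, 0], "spin": 0}, {"fingers": 0.6, "dp": [81, -138, 0], "spin": 0}, {"fingers": 0.6, "dp": [100, -171, 0], "spin": 0}]'

```text
t: 8.75
eef_pos: [524.4, 225.0, 173.5]
tool_rot: [-3.142, -0.0, 0.386]
ft_force: [0.4, -0.9, -0.1]
grip_width: 47.4
grasp_force: 15.0
```

step_arm --moves '[{"fingers": 0.6, "dp": [20, -34, 0], "spin": 0}, {"fingers": 0.6, "dp": [40, -68, 0], "spin": 0}, {"fingers": 0.6, "dp": [43, -72, 0], "spin": 0}, {"fingers": 0.6, "dp": [43, -72, 0], "spin": 0}, {"fingers": 0.6, "dp": [43, -72, 0], "spin": 0}]'

```text
t: 9.17
eef_pos: [536.7, 305.4, 173.0]
tool_rot: [3.141, 0.002, 0.387]
ft_force: [0.1, -0.1, -0.0]
grip_width: 47.7
grasp_force: 15.0
```

```bash
python3 - <<'E'
from rig import *
from h import *
s=observe();print(s["eef_pos"],s["grip_width"],delta(s,538,306,165))
a=get_image("scene")["color"];b=get_image("wrist")["color"]
cv2.imwrite("pics/b3.png",cv2.hconcat([cv2.resize(a,(400,300)),cv2.resize(b,(400,300))]))
E
```

```text
[536.65422524 305.35113918 173.02490178] 47.72220561688074 [ 1.5 -0.1  8. ]
```

View pics/b3.png

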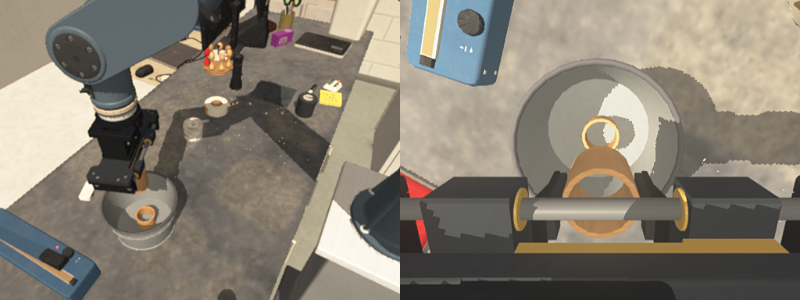

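The tall core is held over the bin and the short one stands at its centre. There isn't room on the floor to set the tall one beside it, so I'll lower it gently on top. The stack would be about 84 mm, below the rim.

step_arm --moves '[{"fingers": 0.6, "dp": [0, 0, 35], "spin": 0}, {"fingers": 0.6, "dp": [0, 0, 70], "spin": 0}, {"fingers": 0.6, "dp": [0, 0, 100], "spin": 0}, {"fingers": 0.6, "dp": [0, 0, 114], "spin": 0}, {"fingers": 0.6, "dp": [0, 0, 114], "spin": 0}]'

```text
t: 9.68
eef_pos: [534.6, 302.6, 55.8]
tool_rot: [-3.141, 0.009, 0.383]
ft_force: [-1.1, -0.6, -0.7]
grip_width: 47.9
grasp_force: 15.0
```

step_arm --moves '[{"fingers": 0.6, "dp": [0, 0, 0], "spin": 0}, {"fingers": 0.2, "dp": [0, 0, 0], "spin": 0}, {"fingers": 0.2, "dp": [0, 0, 0], "spin": 0}, {"fingers": 0.2, "dp": [0, 0, 0], "spin": 0}, {"fingers": 0.2, "dp": [0, 0, 0], "spin": 0}]'

```text
t: 10.1
eef_pos: [538.3, 306.0, 61.0]
tool_rot: [3.141, -0.003, 0.386]
ft_force: [0.3, 0.9, -0.7]
grip_width: 66.0
grasp_force: 0.0
```

step_arm --moves '[{"fingers": 0.2, "dp": [0, 0, -30], "spin": 0}, {"fingers": 0.2, "dp": [0, 0, -60], "spin": 0}, {"fingers": 0.2, "dp": [0, 0, -100], "spin": 0}, {"fingers": 0.2, "dp": [0, 0, -140], "spin": 0}, {"fingers": 0.2, "dp": [0, 0, -140], "spin": 0}]'

```text
t: 10.52
eef_pos: [542.7, 308.0, 209.1]
tool_rot: [3.141, -0.018, 0.386]
ft_force: [1.6, 1.0, 0.6]
grip_width: 69.5
grasp_force: 0.0
```

step_arm --moves '[{"fingers": 0.2, "dp": [-15, 30, 0], "spin": 0}, {"fingers": 0.2, "dp": [-30, 60, 0], "spin": 0}, {"fingers": 0.2, "dp": [-50, 90, 0], "spin": 0}, {"fingers": 0.2, "dp": [-50, 90, 0], "spin": 0}, {"fingers": 0.2, "dp": [-50, 90, 0], "spin": 0}]'

```text
t: 10.93
eef_pos: [524.9, 202.3, 200.2]
tool_rot: [-3.141, -0.001, 0.383]
ft_force: [0.2, 0.8, -0.1]
grip_width: 69.7
grasp_force: 0.0
```

```bash
python3 - <<'E'
from rig import *
from h import *
s=observe();print(s["eef_pos"],s["grip_width"],s["joint_velocities"].round(3))
a=get_image("scene")["color"];b=get_image("wrist")["color"]
cv2.imwrite("pics/b4.png",cv2.hconcat([cv2.resize(a,(400,300)),cv2.resize(b,(400,300))]))
E
```

```text
[524.91261636 202.29100661 200.15962302] 69.7165631037646 [ 0.04   0.016 -0.037  0.014 -0.004  0.005]
```

View pics/b4.png

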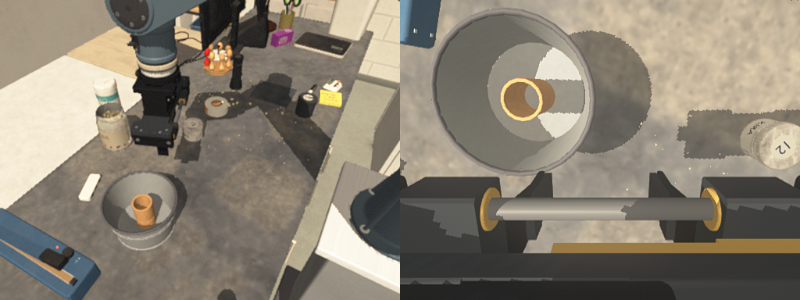

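Both cores are stacked inside the bin, at about (145,208) in the scene half and (525,98) in the wrist half. The worktop spots are clear and the roll is untouched. The gripper is away from everything.

step_arm --moves '[{"fingers": 0.2, "dp": [0, 0, 0], "spin": 0}, {"fingers": 0.2, "dp": [0, 0, 0], "spin": 0}, {"fingers": 0.2, "dp": [0, 0, 0], "spin": 0}]'

```text
t: 11.28
eef_pos: [525.1, 204.6, 199.5]
tool_rot: [-3.142, -0.0, 0.387]
ft_force: [-0.4, -0.4, -0.2]
grip_width: 69.6
grasp_force: 0.0
```

```bash
python3 -c "
from rig import *
print(job_done())"
```

```text
the job is handed in; nothing more can be done
None
```

Both empty cores are in the waste bin, the tall one standing on the short one below the rim; the label roll was left untouched, and the job was handed in at about 11 s.

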